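Hang the slide carrier on the drying arm and latch it

ROBOT

A 6-joint arm with a two-finger parallel gripper is mounted at the origin on a cart in front of the work surface, level with it; the furniture and walls round the work are solid. World frame = base frame: x ahead of the robot, y to its left, z up, the work surface at z = 0. Lengths are in m, angles in rad, forces in N, time in s.
With the tool pointing down it reaches from about 0.275 to 0.85 m from the base axis. Payload 19 kg.
Tool frame: the origin (TCP) lies between the finger pads; the fingertips stand 25 mm ahead of it and the grasp point (between the pads) lies 6 mm ahead of it (tip_reach is the distance from the TCP to the fingertips, in m); z points along the fingers, y is the line along which they close (so a half turn about z gives the same grasp; the last joint's range is limited). The gripper opens to 85 mm and grips with 20 to 120 N. Pads are 22 mm wide; open, the fingers measure 114 mm over their backs; the gripper's body (76 mm by 85 mm) begins 54 mm behind the grasp point. The pads swing forward as they close: fully open they stand 13 mm farther back than shut.
Start: joints at [1.185, 0.15, 1.437, -0, 1.554, -0.134], TCP at [0.143, 0.557, 0.256] pointing down, gripper open.
Joint ranges: [-2.8, 2.8], [-0.68, 2.1], [0.12, 2.68], [-1.39, 4.53], [0.16, 2.79], [-2.81, 2.81]. Speed limits (rad/s): [1.89, 1.89, 2.22, 3.01, 3.01, 3.01].

INTERFACE

Orientations are given as a rotation vector (axis times angle).
In Python, from plant import sense, read_camera, close_job, tip_reach gives the robot as it stands.
- The arm moves only by the tool jog_arm, never from a script. Its argument "plan" is a list of rows, each an object with "slide": the shift along the world's x, y, z in units of 0.02 m (1.0 is 0.02 m), a list of three; "dr": the turn, a rotation vector about the world's x, y, z in units of 0.15 rad (1.0 is 0.15 rad), a list of three. A call has 1 to 5 rows; each row shifts and turns the commanded pose from where the row before left it; what a row does not reach is not made up. A row lasts 1/10 s, in which the tool goes at most 50 mm and 8.59 degrees, less where a joint would pass 70% of its speed; a pose out of reach is approached as far as the arm can. A call with a number of a shift or a turn outside -1 to 1 is refused whole. A call with a gripper value outside its range is refused whole. "hand" is the opening, from -1 (shut) to 1 (fully open), set as the call begins (left out, the last holds). The fingers move at their own pace and stop on an object; "newtons" is the grip in N (left out, the last holds). Time passes only in rows, so rows that do not move let the fingers close. It gives the time, the measured TCP pose, the force, the opening and the grip force at its end, in the units of the state.
- sense(): the state, without advancing time (a new reading comes with each control period).
- read_camera(name): name is "scene" or "top" or "wrist"; returns a dict with "image" (400x640x3 uint8, red, green, blue), "mtx" (3x3 intrinsics, pixels), "k1" (the pictures are not rectified: a ray, as slopes to the right and down, at radius r is drawn at 1 + k1 r^2 times it, then the intrinsics apply), "rvec" (rotation vector, rad) and "tvec" (3), from world to camera coordinates, as OpenCV has them; the wrist camera has in their place "T_tool_cam" (4x4, takes a point from camera to tool coordinates, whose origin is the TCP and whose axes are the flange's). Camera axes: x right, y down, z forward; pixel columns grow to the right and rows downward; lengths in m; the calibration is good to about 2 mm. A picture is of the moment at which its call begins: read the wrist's pose just before it. There is no depth.
- close_job(): hands the job in; it is judged then, once.
The state is a dict: "t": time; "joints": joint angles; "qd": joint speeds; "joint_torque": joint torques, N m; "tool_pos": TCP position; "tcp_rot": TCP orientation; "wrist_force": force on the tool from outside, world axes, zero at the start; "torque": the same for the moment, N m; "width": finger opening in m; "finger_force": force on a finger pad.
Only numpy, scipy, OpenCV 4.12 (cv2) and the standard library are available. Lean on these libraries where they do the work, as an engineer would, in place of code of your own. Each camera call takes 0.05 s, during which the arm holds its last target. There are 200 camera calls.

TASK

The stained slides are ready to dry: take the slide carrier out of the glass dish by its black grip and, keeping it level, hang it gently by the peak of its strap handle over the arm of the drying stand, between the black collar and the brass toggle, so that it hangs free and level over the enamel tray. Once it hangs there and you have let go, press the red pad of the toggle at the end of the arm well down until the toggle stands across the arm, so that the carrier cannot slip off. Leave the dish, the tray and the bottles where they are.

Things in the scene. Friction and masses are not known exactly. Their poses are not given: they have to be found in the camera images.
- stand: Fixed drying stand: base 100 x 160 x 18 mm, post 244 mm high (highest point) and a horizontal steel rod (the arm), 12 mm thick, axis 200 mm above its foot. Origin at its foot (on a 5 mm glass sheet) under the post; the arm runs along -x of this frame. Distances from the post axis: black collar (21 mm across) 120 to 129 mm, free rod 129 to 174, slotted end with toggle 174 to 211.
- rod_seat (a point): Point on the arm's top line, 206 mm above the stand's foot, 150 mm from the post axis, halfway along the free rod; axes as the stand's (free end towards -x). The carrier's strap peak belongs here; up to 15 mm either way along the arm is fine.
- toggle (a joint): Brass toggle bar, 60 x 4.4 x 9.5 mm, pivoted at its middle in the arm's end, 206 mm from the post axis, at its axis height. 0 rad: in line with the arm, outer half sticking out 30 mm past the pivot; the loop can pass. Pressing the outer half down raises the inner half out of the slot, up to 1.5 rad: across the arm, 30 mm above and below its axis. Stays where left; about 1 N turns it.
- toggle_pad (a point): Top of the red thumb pad (18 x 14 mm) on the outer end of the toggle, 22.5 mm from the pivot; moves with the toggle.
- carrier: Steel carrier of eight slides, 240 g, 60 (x) x 97 (y) x 32 mm. Origin: centre of underside, z up. A strap, 14 wide and 3 thick, rises at both y ends to 58 mm and slopes like a roof to a peak over the centre, with a black grip on top. The arm must pass through this loop along the carrier's x, between the slides (32 mm) and the peak's underside (96 mm); clear width 90 mm at 58 mm, 0 at the peak.
- grip_top (a point): Centre of the top of the carrier's black grip, 128 mm above the carrier's underside. The grip is 18 mm thick (x), 42 mm long (y) and 32 mm high (from 96 to 128 mm); pinch it across its 18 mm. Axes as the carrier's.
- strap_peak (a point): Underside of the strap's peak, 96 mm above the carrier's underside, on its centre line: the place that rests on the arm (hanging, it comes about 2 mm above the arm's top line). Axes as the carrier's.
- dish: Open glass staining dish 82 (x) x 118 (y) x 51 mm, walls 4 mm, about 0.7 kg, loose; the carrier stands in it with about 6 mm of play all round, on its 4 mm floor. Origin at the centre of its underside.
- tray: White enamel tray with dark rim, 172 x 205 x 45 mm, loose, on the desk under the arm. Origin at the centre of its underside.
- amber_bottle: Amber bottle with blue cap, 57 mm across, 122 mm high; origin at the centre of its underside. Leave alone.
- green_dropper: Dropper bottle with green bulb, 43 mm across, 108 mm high; origin at the centre of its underside. Leave alone.
- clear_bottle: Clear bottle with blue cap, 35 mm across, 81 mm high; origin at the centre of its underside. Leave alone.

How it is judged:
By the outcome, as a careful person would: the job done as asked, in the order asked, and still so for the second after the job is handed in, with the robot touching nothing.
It also fails if it takes over 58 s, if anything falls off the work surface, if the arm or the gripper's body presses on something with over 40 N, if the wrist force passes 120 N, or if a joint passes its speed limit or range.

## Working session

There is one attempt and no reset: what is moved stays moved. The work goes in short steps, Python scripts to look and compute and a tool call to move; the robot and the scene stay as the last step left them, time stands still between calls to the robot, and variables do not carry over. Pictures are saved under pics/ and viewed, at most 10 in all, crops included, and the job is handed in when it is done.

Besides the shell and the picture viewer there is one more tool, called after "Request:" as name(argument=value, ...) on one line, values as JSON. jog_arm: Moves the arm, as the interface text tells. Shifts and turns lie within -1 to 1; 1 stands for 0.02 m of shift or 0.15 rad of turn. Its arguments: {"type":"object","properties":{"plan":{"type":"array","items":{"type":"object","properties":{"slide":{"type":"array","items":{"type":"number","minimum":-1,"maximum":1}},"dr":{"type":"array","items":{"type":"number","minimum":-1,"maximum":1}}}}},"hand":{"type":"number"},"newtons":{"type":"number"}},"required":["plan"]}

```bash
mkdir -p pics; cat > h.py <<'E'
import numpy as np, cv2
from plant import sense, read_camera
def grab(n,f=None):
    s=sense(); c=read_camera(n)
    if 'T_tool_cam' in c:
        T=np.eye(4);T[:3,:3]=cv2.Rodrigues(np.array(s['tcp_rot'],float))[0];T[:3,3]=s['tool_pos'];T=T@np.array(c['T_tool_cam'])
        c['R']=T[:3,:3];c['o']=T[:3,3]
    else:
        R=cv2.Rodrigues(np.array(c['rvec'],float))[0];c['R']=R.T;c['o']=-R.T@np.array(c['tvec'],float).ravel()
    if f: cv2.imwrite('pics/'+f,c['image'][:,:,::-1])
    return c
def ray(c,p):
    K=np.array(c['mtx'],float)
    q=cv2.undistortPoints(np.array([[p]],float),K,np.array([c['k1'],0,0,0.]))[0,0]
    d=c['R']@np.array([q[0],q[1],1]);return d/np.linalg.norm(d)
def onz(c,p,z):
    d=ray(c,p);return c['o']+d*(z-c['o'][2])/d[2]
def tri(cs,ps):
    A=0;b=0
    for c,p in zip(cs,ps):
        d=ray(c,p);M=np.eye(3)-np.outer(d,d);A=A+M;b=b+M@c['o']
    X=np.linalg.solve(A,b);return X,[np.linalg.norm((np.eye(3)-np.outer(ray(c,p),ray(c,p)))@(X-c['o'])) for c,p in zip(cs,ps)]
def proj(c,X):
    r=cv2.Rodrigues(c['R'].T)[0];return cv2.projectPoints(np.array([X],float),r,-c['R'].T@c['o'],np.array(c['mtx'],float),np.array([c['k1'],0,0,0.]))[0].ravel()
E
python3 - <<'E'
from h import *
for n in('scene','top','wrist'):
    c=grab(n,n+'0.png');print(n,c['o'],c['R'][:,2],c['k1'])
s=sense();print(s)
E
```

```text
scene [ 0.875798   -0.45955853  0.68172147] [-0.33080903  0.70815726 -0.62376172] 0.01943735678162643
top [0.51958987 0.16077159 1.08269581] [ 0.08588452 -0.00404553 -0.99629689] -0.09886990270829987
wrist [0.06386297 0.57703683 0.37282394] [ 0.3061036  -0.0804509  -0.94859277] -0.04140487739470868
{'t': 0.15, 'joints': array([ 1.18499731e+00,  1.50864046e-01,  1.43782738e+00,  9.87936929e-07,
        1.55380404e+00, -1.34002783e-01]), 'qd': array([ 0.00042389, -0.00107458,  0.00058999, -0.00071902,  0.00194418,
        0.00049585]), 'joint_torque': array([ 1.41059103e-03, -7.13386989e+01, -5.71040010e+01, -1.21049552e-04,
        7.11707835e-03,  1.96495228e-05]), 'tool_pos': array([0.14321969, 0.55671887, 0.2558463 ]), 'tcp_rot': array([-3.94447307e-01, -3.11649645e+00,  1.37000992e-03]), 'wrist_force': array([-0.59686344, -0.02501828,  0.35455392]), 'torque': array([-0.00310954, -0.00739212, -0.00245588]), 'finger_force': 0.0, 'width': 0.08564301624318123}
```

View pics/scene0.png

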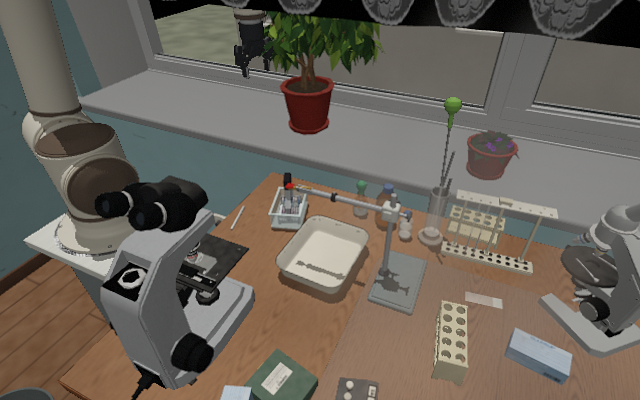

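View pics/top0.png

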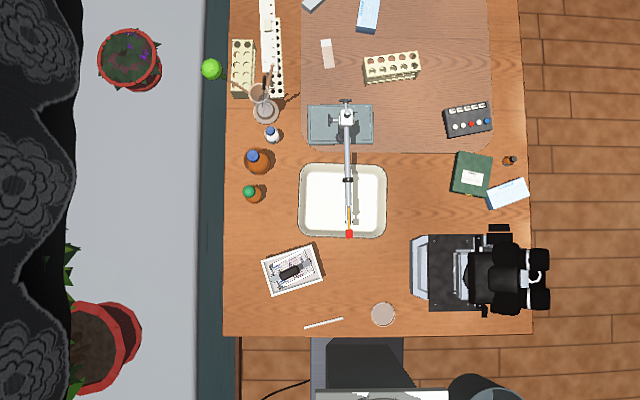

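The scene view shows the dish at about (290,208), with the arm running from the red pad (~290,186) to the post (392,205). In the top view the grip is at (290,270), the pad at (349,233), the collar at (348,180) and the post at (347,115).

```bash
python3 - <<'E'
from h import *
t=cv2.imread('pics/top0.png');s=cv2.imread('pics/scene0.png')
a=cv2.resize(t[95:305,240:400],None,fx=2.5,fy=2.5,interpolation=cv2.INTER_CUBIC)
b=cv2.resize(s[165:305,260:360],None,fx=4,fy=4,interpolation=cv2.INTER_CUBIC)
o=np.zeros((565,800,3),np.uint8);o[:525,:400]=a;o[:560,400:]=b
cv2.imwrite('pics/c1.png',o)
ct=grab('top');cs=grab('scene')
for n,c in(('top',ct),('scene',cs)):
    h=cv2.cvtColor(c['image'],cv2.COLOR_RGB2HSV)
    m=(((h[:,:,0]<6)|(h[:,:,0]>174))&(h[:,:,1]>170)&(h[:,:,2]>120)).astype(np.uint8)
    k=cv2.connectedComponentsWithStats(m)
    for st,ce in zip(k[2][1:],k[3][1:]):
        if st[4]>8: print(n,st,ce)
    
E
```

```text
top [114  29  22   6  30] [123.26666667  30.66666667]
top [137  30  16  13  28] [143.78571429  34.71428571]
top [ 97  36  19  50 104] [102.72115385  60.25      ]
top [159  63   2  10  12] [159.75        67.08333333]
top [155  75   5   9  14] [157.28571429  78.14285714]
top [137  78   4   5  10] [138.6  80. ]
top [119  84   8   3  18] [122.72222222  85.16666667]
top [469 122   5   5  19] [470.73684211 123.63157895]
top [346 230   7   8  55] [348.94545455 233.56363636]
top [ 71 301  68  24 264] [101.94318182 309.06060606]
top [ 81 307   7   5  22] [ 84.63636364 308.86363636]
top [107 315   6   6  17] [108.70588235 317.47058824]
top [108 321  12  12  56] [113.375      326.67857143]
top [132 321   4   8  11] [133.81818182 324.18181818]
top [125 330  16  33 113] [134.33628319 347.07079646]
top [115 332   9  12  55] [118.87272727 339.09090909]
top [ 77 351  48  44 431] [102.74709977 378.87935035]
scene [285 183   9   5  34] [289.26470588 185.20588235]
```

View pics/c1.png

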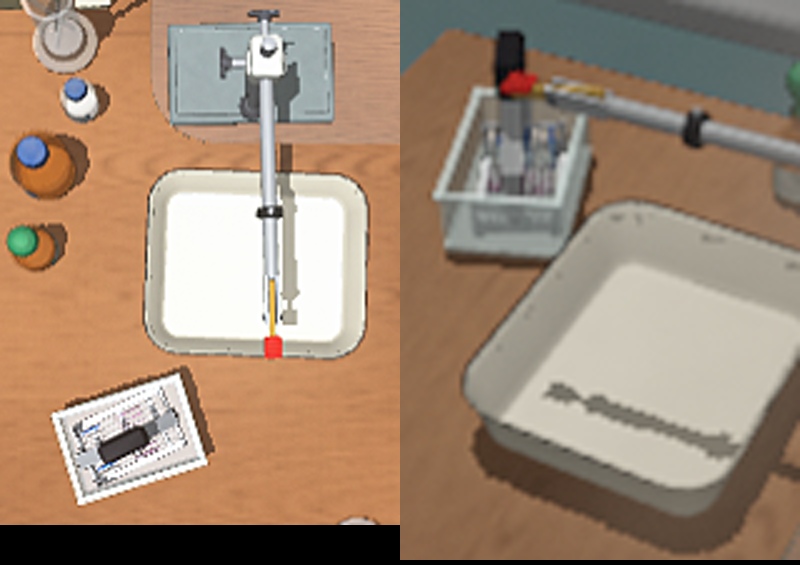

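View pics/wrist0.png

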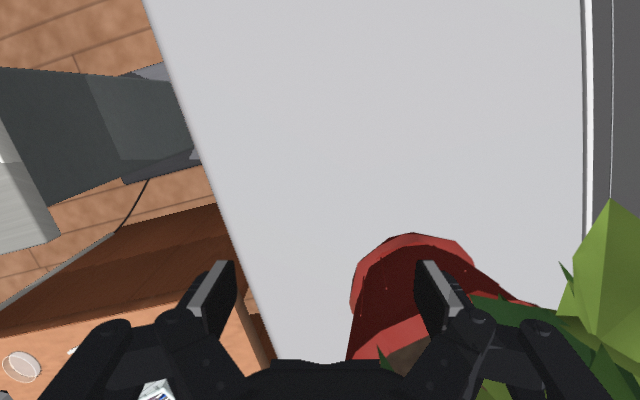

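```bash
python3 - <<'E'
from h import *
ct=grab('top');cs=grab('scene')
h=cv2.cvtColor(ct['image'],cv2.COLOR_RGB2HSV)
m=np.zeros((400,640),np.uint8);m[245:300,258:325]=(h[:,:,2]<75)[245:300,258:325]
k=cv2.connectedComponentsWithStats(m)
for i,(st,ce) in enumerate(zip(k[2][1:],k[3][1:])):
    if st[4]>40:
        pts=np.argwhere(k[1]==i+1)[:,::-1].astype(np.float32);r=cv2.minAreaRect(pts);print('grip',st,ce,r,[onz(ct,p,.132).round(4) for p in cv2.boxPoints(r)],onz(ct,ce,.132))
# dish rim
w=np.zeros_like(m);w[240:300,255:330]=((h[:,:,1]<60)&(h[:,:,2]>150))[240:300,255:330]
pts=np.argwhere(w)[:,::-1].astype(np.float32);r=cv2.minAreaRect(pts)
b=np.array([onz(ct,p,.051) for p in cv2.boxPoints(r)]);print('dish',len(pts),r,b.round(4),b.mean(0),[np.linalg.norm(b[i]-b[i-1]) for i in range(4)])
print('pad tri',tri([ct,cs],[(348.9,233.5),(289.3,185.2)]))
print('pad',onz(ct,(348.9,233.5),.21))
# collar by dark mask
for n,c,(y0,y1,x0,x1) in(('t',ct,(172,188,338,358)),('s',cs,(188,204,326,342))):
    v=c['image'].max(2)[y0:y1,x0:x1];q=np.argwhere(v<70);print(n,len(q),q.min(0)+[y0,x0],q.max(0)+[y0,x0],q.mean(0)[::-1]+[x0,y0])
    if n=='t': pc=q.mean(0)[::-1]+[x0,y0];print('collar',onz(c,pc,.208))
    else: print(tri([ct,cs],[pc,q.mean(0)[::-1]+[x0,y0]]))
# rod edges centre by row in top: bright vs tray
for y in (140,150,160,170,195,205):
    print(y,cv2.cvtColor(ct['image'],cv2.COLOR_RGB2GRAY)[y,336:362])
E
```

```text
grip [279 266  21  15 119] [290.1512605  271.83193277] ((289.1902160644531, 272.41217041015625), (8.451006889343262, 20.67353630065918), 65.224853515625) [array([0.4401, 0.2368, 0.132 ]), array([0.4582, 0.1977, 0.132 ]), array([0.4423, 0.1903, 0.132 ]), array([0.4242, 0.2293, 0.132 ])] [0.44242913 0.21153291 0.132     ]
dish 1669 ((291.1003723144531, 270.1611633300781), (38.19114685058594, 54.12458801269531), 72.12130737304688) [[0.4616 0.2856 0.051 ]
 [0.4995 0.1688 0.051 ]
 [0.4175 0.1421 0.051 ]
 [0.3799 0.2585 0.051 ]] [0.43963529 0.2137521  0.051     ] [np.float64(0.0861212227277104), np.float64(0.12281589099324658), np.float64(0.08621400575004533), np.float64(0.12227778067302547)]
pad tri (array([0.52312343, 0.09491187, 0.20678658]), [np.float64(0.001052037358957691), np.float64(0.0010520373589576572)])
pad [0.52221142 0.09461326 0.21      ]
t 30 [178 343] [181 352] [347.66666667 179.76666667]
collar [0.62663356 0.0964109  0.208     ]
s 36 [193 330] [201 336] [332.91666667 197.13888889]
(array([0.62725863, 0.09644142, 0.20588881]), [np.float64(0.00040995500514186495), np.float64(0.0004099550051418478)])
140 [102  73  91  89  97  96  86  78 176 209 227 218 186 147 183  79  91  94
  89 101 186 179 175 171 172 169]
150 [166 166 164 164 161 159 153 150 150 203 224 228 194 154 154 155 159 160
 160 163 162 162 160 159 157 155]
160 [146 150 154 158 159 160 159 157 134 194 215 234 203 170 111 142  74  81
  85  84  91 163 155 153 154 154]
170 [211 212 212 212 212 213 214 219 160 176 210 237 210 179 148 236 126 133
 134 133 187 227 220 216 215 216]
195 [253 253 253 253 253 253 253 255 255 169 193 220 242 198 162 209 255 163
 174 175 173 183 255 255 253 253]
205 [253 253 253 253 253 253 253 255 255 185 245 175 254 213 219 231 255 163
 174 177 177 172 186 255 255 253]
```

Request:
jog_arm(plan=[{"slide": [0.87, -1, 0.15], "dr": [0, 0, -0.4]}, {"slide": [0.87, -1, 0.15], "dr": [0, 0, -0.4]}, {"slide": [0.87, -1, 0.15], "dr": [0, 0, -0.4]}, {"slide": [0.87, -1, 0.15], "dr": [0, 0, -0.4]}, {"slide": [0.87, -1, 0.15], "dr": [0, 0, -0.4]}], hand=1, newtons=50)

```text
t: 0.85
tool_pos: [0.2308, 0.456, 0.2714]
tcp_rot: [0.859, 3.022, -0.0]
wrist_force: [0.7, 0.4, 1.2]
width: 0.0853
finger_force: 0.0
```

Request:
jog_arm(plan=[{"slide": [0.87, -1, 0.1], "dr": [0, 0, -0.4]}, {"slide": [0.87, -1, 0.1], "dr": [0, 0, -0.4]}, {"slide": [0.87, -1, 0.1], "dr": [0, 0, -0.4]}, {"slide": [0.87, -1, 0.1], "dr": [0, 0, -0.4]}, {"slide": [0.87, -1, 0.1], "dr": [0, 0, -0.4]}])

```text
t: 1.35
tool_pos: [0.3178, 0.3559, 0.2814]
tcp_rot: [1.301, 2.859, 0.0]
wrist_force: [0.3, -0.5, 0.1]
width: 0.0855
finger_force: 0.0
```

Request:
jog_arm(plan=[{"slide": [0.87, -1, 0], "dr": [0, 0, -0.4]}, {"slide": [0.87, -1, 0], "dr": [0, 0, -0.4]}, {"slide": [0.87, -1, 0], "dr": [0, 0, -0.4]}, {"slide": [0.87, -1, 0], "dr": [0, 0, -0.4]}, {"slide": [0.87, -1, 0], "dr": [0, 0, -0.4]}])

```text
t: 1.85
tool_pos: [0.4048, 0.2559, 0.2813]
tcp_rot: [1.714, 2.633, 0.0]
wrist_force: [-0.1, 0.6, -0.2]
width: 0.0851
finger_force: 0.0
```

Request:
jog_arm(plan=[{"slide": [0.87, -1, 0], "dr": [0, 0, -0.4]}, {"slide": [0.87, -0.2, 0], "dr": [0, 0, -0.3]}, {"slide": [0, 0, 0]}, {"slide": [0, 0, 0]}])

```text
schema error: expected keys slide, dr
```

```bash
python3 - <<'E'
from h import *
s=sense();print(s['t'],s['tool_pos'],cv2.Rodrigues(s['tcp_rot'])[0].round(3),s['joints'])
c=grab('wrist','w1.png');print(c['o'],proj(c,[.441,.2125,.132]),proj(c,[.44,.2137,.051]))
E
```

```text
1.85 [0.4048458  0.25589257 0.28133494] [[-0.405  0.915  0.   ]
 [ 0.915  0.405  0.   ]
 [ 0.     0.    -1.   ]] [ 4.02603525e-01 -5.93566405e-02  1.60621460e+00  2.60822446e-05
  1.59463890e+00 -1.38953624e-02]
[0.37130748 0.33023799 0.39839288] [341.7131679  247.33190092] [337.88374323 215.01531686]
```

View pics/w1.png

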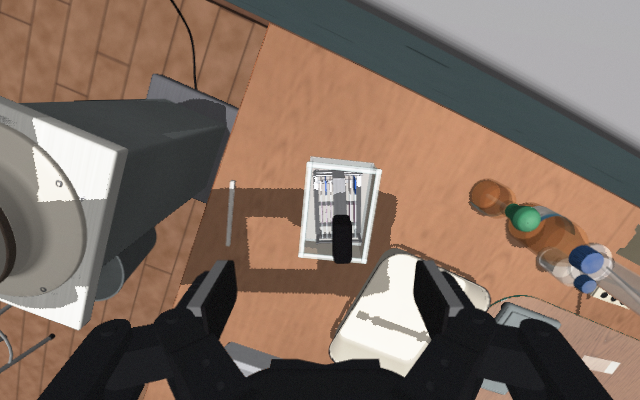

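The grip is at about (342,238) and the dish rim spans (300..382, 160..263). The predicted grip pixel (342,247) is consistent with this. I'll measure it precisely.

```bash
python3 - <<'E'
from h import *
c=grab('wrist');v=c['image'].max(2)
m=np.zeros((400,640),np.uint8);m[205:270,322:365]=(v<50)[205:270,322:365]
k=cv2.connectedComponentsWithStats(m);i=1+np.argmax(k[2][1:,4]);print(k[2][i])
L=k[1]==i
for y in range(k[2][i][1],k[2][i][1]+k[2][i][3],3):
    x=np.where(L[y])[0];a=onz(c,(x[0]-.5,y),.132);b=onz(c,(x[-1]+.5,y),.132);print(y,x[0],x[-1],((a+b)/2).round(4)[:2],np.linalg.norm(a-b).round(4))
# dish rim from wrist, z=.051
print('dish corners',[onz(c,p,.051).round(4) for p in((309,163),(381,169),(365,263),(300,256))])
g=c['image'][215:265:6,325:362].mean(2).astype(int);print(g)
E
```

```text
[331 212  21  49 896]
212 335 345 [0.4264 0.2419] 0.01
215 333 348 [0.4281 0.2395] 0.0146
218 332 349 [0.4293 0.2368] 0.0165
221 332 350 [0.4309 0.2343] 0.0175
224 332 350 [0.4322 0.2315] 0.0175
227 332 350 [0.4334 0.2288] 0.0176
230 332 351 [0.4351 0.2262] 0.0186
233 332 350 [0.4359 0.2233] 0.0177
236 332 350 [0.4372 0.2205] 0.0178
239 332 350 [0.4385 0.2177] 0.0178
242 332 350 [0.4398 0.2148] 0.0179
245 332 350 [0.4411 0.212 ] 0.018
248 332 351 [0.4428 0.2093] 0.019
251 332 351 [0.4442 0.2064] 0.019
254 333 350 [0.4455 0.2035] 0.0172
257 334 350 [0.4473 0.2007] 0.0163
260 336 347 [0.4482 0.1976] 0.0115
dish corners [array([0.386 , 0.2554, 0.051 ]), array([0.4636, 0.2817, 0.051 ]), array([0.4999, 0.1657, 0.051 ]), array([0.421 , 0.1422, 0.051 ])]
[[210 186 209 214 215 194 165  76  18  16  18  14  14  18  17  10  16  19
   17  19  17  13  11  18 122 215 218 212 104 142 218 139 109 110 113 145
  208]
 [132 178 132 111 112 110  55  18  16  19  18  18  19  21  18  15  16  20
   17  15  14  15  16  16  18  20 102 111 107 159 169 126 110 111 114 146
  181]
 [215 240 221 215 215 222 112  1
[... 353 characters left out ...]
  24  20  23  23  20  21  20  16  67 123 123 124 126 127 129 117  98 103
  114]
 [119 119 118 118 119 118  79  33  18  20  19  21  23  19  19  21  16  20
   22  22  25  19  23  19  15  20  64 113 122 121 120 121 121 118 100 100
   99]
 [121 120 119 119 120 119  99  43  14  15  23  23  21  22  24  25  20  21
   17  24  22  21  21  18  19  17  39 113 122 122 121 123 121 121 123 106
   99]
 [196 202 204 205 207 209 210 210 101  19  16  24  20  18  19  25  24  21
   23  20  21  23  22  22  20  28 236 244 244 244 244 244 244 243 243 243
  210]
 [ 76  79  81  80  81  81  79  78  78  79  77  78  79  79  80  84  80  79
   83  81  81  83  84  81  81  79  80  79  80  82  82  82  85  84  82  81
   80]]
```

Request:
jog_arm(plan=[{"slide": [0.9, -1, 0], "dr": [0, 0, 0.15]}, {"slide": [0.9, -1, 0], "dr": [0, 0, 0]}, {"slide": [0, -0.1, -0.5], "dr": [0, 0, 0]}, {"slide": [0, 0, -1], "dr": [0, 0, 0]}, {"slide": [0, 0, -1], "dr": [0, 0, 0]}])

```text
t: 2.45
tool_pos: [0.4398, 0.2153, 0.2305]
tcp_rot: [-1.681, -2.654, -0.001]
wrist_force: [0.5, 0.0, 0.5]
width: 0.0855
finger_force: 0.0
```

```bash
python3 - <<'E'
from h import *
import plant
print(plant.tip_reach if not callable(plant.tip_reach) else plant.tip_reach())
s=sense();R=cv2.Rodrigues(s['tcp_rot'])[0];print(s['tool_pos'],np.arctan2(R[1,1],R[0,1]))
c=grab('wrist');v=c['image'].max(2)
p=proj(c,[.4405,.2145,.132]);print(p)
x0,y0=(p-[45,55]).astype(int);x1,y1=(p+[45,55]).astype(int);y1=min(y1,400)
m=np.zeros((400,640),np.uint8);m[y0:y1,x0:x1]=(v<50)[y0:y1,x0:x1]
k=cv2.connectedComponentsWithStats(m);i=1+np.argmax(k[2][1:,4]);print(k[2][i])
L=k[1]==i
for y in range(k[2][i][1],k[2][i][1]+k[2][i][3],6):
    x=np.where(L[y])[0];a=onz(c,(x[0]-.5,y),.132);b=onz(c,(x[-1]+.5,y),.132);print(y,x[0],x[-1],((a+b)/2).round(4)[:2],np.linalg.norm(a-b).round(4))
E
```

```text
0.025
[0.4398274  0.21527573 0.23048822] 0.44182553869174396
[325.89029384 214.02815042]
[ 314  178   25   60 1401]
178 319 333 [0.4288 0.2393] 0.0107
184 316 336 [0.4307 0.2353] 0.015
190 314 338 [0.4326 0.2313] 0.018
196 315 338 [0.4349 0.2273] 0.0174
202 315 338 [0.4369 0.2232] 0.0175
208 315 338 [0.4389 0.219 ] 0.0176
214 314 338 [0.4406 0.2146] 0.0185
220 314 338 [0.4426 0.2102] 0.0186
226 315 338 [0.445 0.206] 0.018
232 315 337 [0.4468 0.2014] 0.0173
```

Request:
jog_arm(plan=[{"slide": [0, 0, -1], "dr": [0, 0, 0.03]}, {"slide": [0, 0, -1], "dr": [0, 0, 0]}, {"slide": [0, 0, -1], "dr": [0, 0, 0]}, {"slide": [0, 0, -1], "dr": [0, 0, 0]}, {"slide": [0, 0, -0.98], "dr": [0, 0, 0]}])

```text
t: 3.0
tool_pos: [0.4398, 0.2154, 0.1312]
tcp_rot: [-1.674, -2.658, -0.0]
wrist_force: [0.3, 0.9, 0.1]
width: 0.0857
finger_force: 0.0
```

Request:
jog_arm(plan=[{"slide": [0, 0, 0], "dr": [0, 0, 0]}, {"slide": [0, 0, 0], "dr": [0, 0, 0]}, {"slide": [0, 0, 0], "dr": [0, 0, 0]}, {"slide": [0, 0, 0], "dr": [0, 0, 0]}, {"slide": [0, 0, 0], "dr": [0, 0, 0]}], hand=-1, newtons=50)

```text
t: 3.5
tool_pos: [0.4407, 0.2151, 0.1326]
tcp_rot: [1.674, 2.657, 0.002]
wrist_force: [1.3, 2.0, 2.9]
width: 0.0167
finger_force: 50.9
```

Request:
jog_arm(plan=[{"slide": [0, 0, 0], "dr": [0, 0, 0]}, {"slide": [0, 0, 0], "dr": [0, 0, 0]}, {"slide": [0, 0, 0], "dr": [0, 0, 0]}, {"slide": [0, 0, 0], "dr": [0, 0, 0]}, {"slide": [0, 0, 0], "dr": [0, 0, 0]}])

```text
t: 4.0
tool_pos: [0.4407, 0.215, 0.1325]
tcp_rot: [1.675, 2.657, 0.002]
wrist_force: [0.4, 1.8, 6.5]
width: 0.0171
finger_force: 51.4
```

Request:
jog_arm(plan=[{"slide": [0, 0, 0.2], "dr": [0, 0, 0]}, {"slide": [0, 0, 0.3], "dr": [0, 0, 0]}, {"slide": [0, 0, 0.5], "dr": [0, 0, 0]}, {"slide": [0, 0, 0.5], "dr": [0, 0, 0]}, {"slide": [0, 0, 0.5], "dr": [0, 0, 0]}])

```text
t: 4.5
tool_pos: [0.4404, 0.2149, 0.1728]
tcp_rot: [1.675, 2.657, 0.0]
wrist_force: [-0.6, 0.0, -2.7]
width: 0.0166
finger_force: 50.0
```

Request:
jog_arm(plan=[{"slide": [0, 0, 0.8], "dr": [0, 0, 0]}, {"slide": [0, 0, 1], "dr": [0, 0, 0]}, {"slide": [0, 0, 1], "dr": [0, 0, 0]}, {"slide": [0, 0, 1], "dr": [0, 0, 0]}, {"slide": [0, 0, 0.6], "dr": [0, 0, 0]}])

```text
t: 5.0
tool_pos: [0.4405, 0.2149, 0.2618]
tcp_rot: [1.674, 2.657, 0.002]
wrist_force: [0.4, 0.3, -2.1]
width: 0.0172
finger_force: 50.1
```

Request:
jog_arm(plan=[{"slide": [0, 0, 0.2], "dr": [0, 0, 0]}, {"slide": [0, 0, 0], "dr": [0, 0, 0]}, {"slide": [0, 0, 0], "dr": [0, 0, 0]}])

```text
t: 5.3
tool_pos: [0.44, 0.2148, 0.2628]
tcp_rot: [-1.675, -2.657, 0.002]
wrist_force: [-0.9, 0.2, -2.5]
width: 0.017
finger_force: 50.0
```

```bash
python3 - <<'E'
from h import *
c=grab('scene');t=grab('top')
im=c['image'][120:290,200:400,::-1];im2=t['image'][150:320,250:400,::-1]
a=cv2.resize(im,None,fx=2.2,fy=2.2,interpolation=cv2.INTER_CUBIC);b=cv2.resize(im2,None,fx=2.2,fy=2.2,interpolation=cv2.INTER_CUBIC)
cv2.imwrite('pics/l1.png',np.hstack([a,b]))
print(sense()['tool_pos'],sense()['wrist_force'],sense()['torque'])
E
```

```text
[0.44003536 0.21477778 0.262815  ] [ 0.05076465 -0.2128336  -2.48149206] [ 0.00652629 -0.00790499  0.01518821]
```

View pics/l1.png

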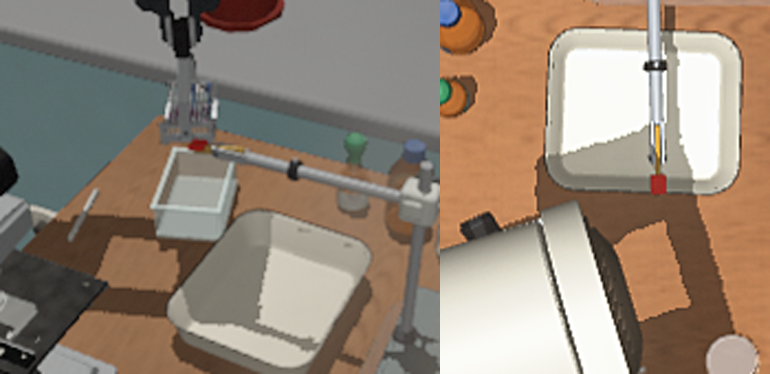

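Carrier is lifted and level at crop (190,115), with the dish still at (195,195). Next I swing it in front of the arm's free end and align it.

Request:
jog_arm(plan=[{"slide": [0, -0.6, 0], "dr": [0, 0, -0.4]}, {"slide": [0, -0.8, 0], "dr": [0, 0, -0.5]}, {"slide": [0, -0.8, 0], "dr": [0, 0, -0.5]}, {"slide": [0, -0.8, 0], "dr": [0, 0, -0.5]}, {"slide": [0, -0.8, 0], "dr": [0, 0, -0.5]}])

```text
t: 5.9
tool_pos: [0.4401, 0.1382, 0.2631]
tcp_rot: [-2.127, -2.311, 0.001]
wrist_force: [-0.7, 0.0, -1.9]
width: 0.0175
finger_force: 50.0
```

Request:
jog_arm(plan=[{"slide": [0, -0.8, 0], "dr": [0, 0, -0.47]}, {"slide": [0, -0.8, 0], "dr": [0, 0, 0]}, {"slide": [0, -0.6, 0], "dr": [0, 0, 0]}, {"slide": [0, 0, 0], "dr": [0, 0, 0]}, {"slide": [0, 0, 0], "dr": [0, 0, 0]}])

```text
t: 6.4
tool_pos: [0.4403, 0.0949, 0.2635]
tcp_rot: [-2.204, -2.238, 0.0]
wrist_force: [0.1, 0.5, -3.1]
width: 0.0169
finger_force: 50.0
```

```bash
python3 - <<'E'
from h import *
c=grab('scene','s2.png');w=grab('wrist')
s=sense();R=cv2.Rodrigues(s['tcp_rot'])[0];print(s['tool_pos'],np.arctan2(R[1,1],R[0,1]),R[:,2])
a=cv2.resize(c['image'][110:230,200:400,::-1],None,fx=4,fy=4,interpolation=cv2.INTER_CUBIC)
cv2.imwrite('pics/l2.png',a)
# expected grip/strap peak pix
x,y,z=s['tool_pos'];print([proj(c,[x,y,z-d]) for d in(.1285,.0325)])
E
```

```text
[0.44025083 0.09525375 0.26352857] 0.015908485387883333 [-3.29055269e-04  1.77913686e-04 -9.99999930e-01]
[array([260.61374212, 201.16184474]), array([255.32193757, 167.25386956])]
```

View pics/l2.png

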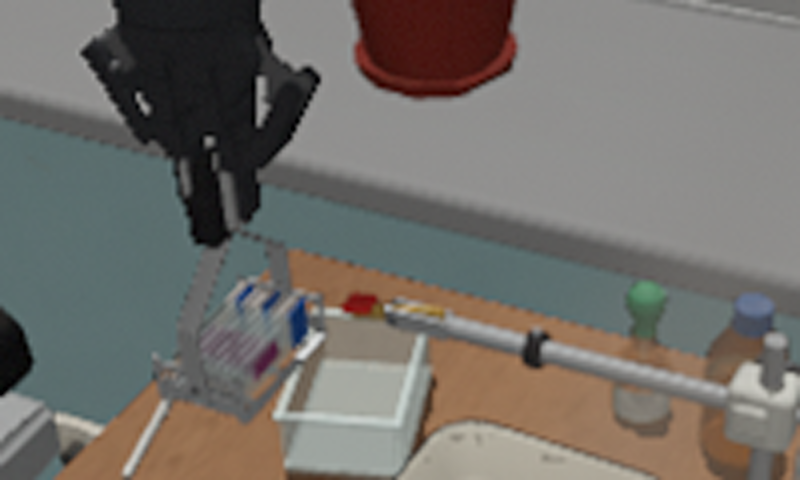

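Carrier is level and aligned, with its loop opening in front of the red pad (crop (360,303)). Advancing along the arm.

Request:
jog_arm(plan=[{"slide": [0.6, 0, 0], "dr": [0, 0, 0]}, {"slide": [0.8, 0, 0], "dr": [0, 0, 0]}, {"slide": [0.8, 0, 0], "dr": [0, 0, 0]}, {"slide": [0.8, 0, 0], "dr": [0, 0, 0]}, {"slide": [0.5, 0, 0], "dr": [0, 0, 0]}])

```text
t: 7.0
tool_pos: [0.5117, 0.0952, 0.2632]
tcp_rot: [-2.203, -2.239, 0.0]
wrist_force: [0.1, 0.1, -2.2]
width: 0.017
finger_force: 50.1
```

```bash
python3 - <<'E'
from h import *
s=sense();print(s['tool_pos'],s['wrist_force'])
c=grab('scene')
a=cv2.resize(c['image'][130:230,230:380,::-1],None,fx=4,fy=4,interpolation=cv2.INTER_CUBIC)
cv2.imwrite('pics/l3.png',a)
E
```

```text
[0.51168088 0.09519118 0.26323829] [ 0.05052192  0.0505025  -2.15488703]
```

View pics/l3.png

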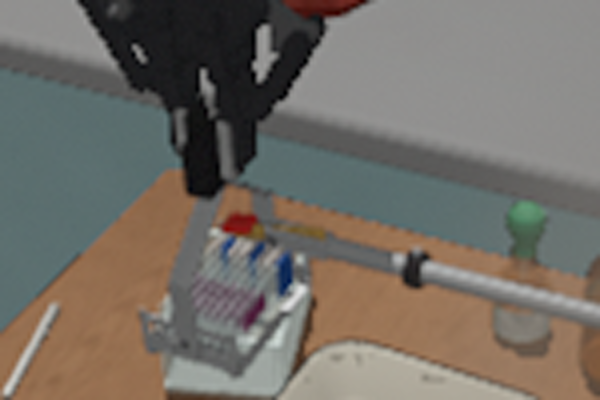

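The red pad (crop (240,222)) is inside the loop and clear. Continuing to the seat.

Request:
jog_arm(plan=[{"slide": [0.7, 0, 0], "dr": [0, 0, 0]}, {"slide": [0.8, 0, 0], "dr": [0, 0, 0]}, {"slide": [0.8, 0.02, 0], "dr": [0, 0, 0]}, {"slide": [0.8, 0.02, 0], "dr": [0, 0, 0]}, {"slide": [0.8, 0.02, 0], "dr": [0, 0, 0]}])

```text
t: 7.55
tool_pos: [0.5888, 0.0963, 0.2636]
tcp_rot: [-2.204, -2.239, 0.0]
wrist_force: [0.1, 0.5, -1.8]
width: 0.0173
finger_force: 50.1
```

Request:
jog_arm(plan=[{"slide": [0.6, 0, 0], "dr": [0, 0, 0]}, {"slide": [0, 0, -0.2], "dr": [0, 0, 0]}, {"slide": [0, 0, -0.2], "dr": [0, 0, 0]}, {"slide": [0, 0, 0], "dr": [0, 0, 0]}, {"slide": [0, 0, 0], "dr": [0, 0, 0]}])

```text
t: 8.05
tool_pos: [0.5998, 0.0961, 0.2558]
tcp_rot: [-2.204, -2.239, 0.0]
wrist_force: [-0.2, -0.4, -2.2]
width: 0.0171
finger_force: 50.1
```

```bash
python3 - <<'E'
from h import *
s=sense();print(s['tool_pos'],s['wrist_force'])
c=grab('scene')
a=cv2.resize(c['image'][110:240,260:400,::-1],None,fx=4.5,fy=4.5,interpolation=cv2.INTER_CUBIC)
cv2.imwrite('pics/l4.png',a)
v=c['image'].max(2)
E
```

```text
[0.59978224 0.09608145 0.25578867] [-0.17000877 -0.35875779 -2.22135964]
```

View pics/l4.png

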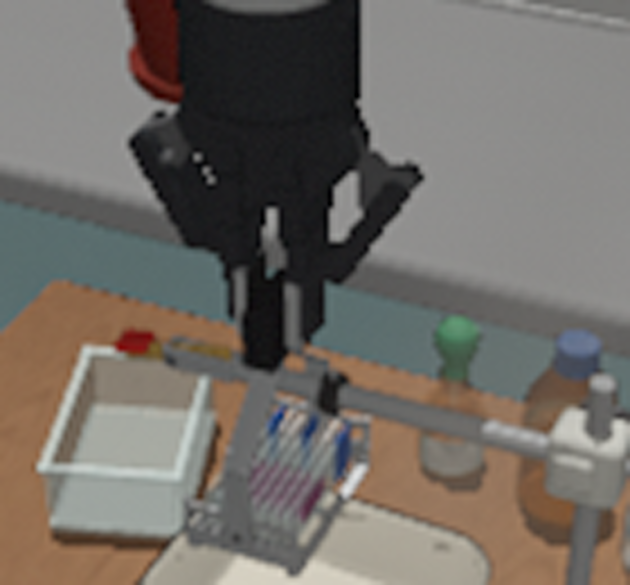

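The carrier is over the free rod, between the collar (crop (328,390)) and the toggle (crop (205,350)). Lowering gently while watching the force.

Request:
jog_arm(plan=[{"slide": [0, 0, -0.1], "dr": [0, 0, 0]}, {"slide": [0, 0, -0.1], "dr": [0, 0, 0]}, {"slide": [0, 0, -0.1], "dr": [0, 0, 0]}, {"slide": [0, 0, 0], "dr": [0, 0, 0]}])

```text
t: 8.5
tool_pos: [0.6001, 0.096, 0.2492]
tcp_rot: [-2.204, -2.238, 0.001]
wrist_force: [-0.4, -0.5, -2.0]
width: 0.0171
finger_force: 50.1
```

Request:
jog_arm(plan=[{"slide": [0, 0, -0.05], "dr": [0, 0, 0]}, {"slide": [0, 0, -0.05], "dr": [0, 0, 0]}, {"slide": [0, 0, 0], "dr": [0, 0, 0]}])

```text
t: 8.8
tool_pos: [0.6002, 0.096, 0.2475]
tcp_rot: [-2.204, -2.238, 0.0]
wrist_force: [0.6, -0.1, -1.6]
width: 0.017
finger_force: 50.1
```

Request:
jog_arm(plan=[{"slide": [0, 0, -0.05], "dr": [0, 0, 0]}, {"slide": [0, 0, 0], "dr": [0, 0, 0]}])

```text
t: 9.0
tool_pos: [0.6002, 0.096, 0.2465]
tcp_rot: [-2.204, -2.238, 0.0]
wrist_force: [-0.0, -0.1, -1.9]
width: 0.0169
finger_force: 50.1
```

Request:
jog_arm(plan=[{"slide": [0, 0, -0.05], "dr": [0, 0, 0]}, {"slide": [0, 0, 0], "dr": [0, 0, 0]}])

```text
t: 9.2
tool_pos: [0.6004, 0.0962, 0.2461]
tcp_rot: [2.204, 2.239, 0.001]
wrist_force: [-0.2, 2.3, 2.6]
width: 0.0172
finger_force: 50.9
```

Request:
jog_arm(plan=[{"slide": [0, 0, -0.05], "dr": [0, 0, 0]}, {"slide": [0, 0, 0], "dr": [0, 0, 0]}])

```text
t: 9.4
tool_pos: [0.6005, 0.0964, 0.2458]
tcp_rot: [2.203, 2.238, 0.003]
wrist_force: [-1.6, 2.9, 10.4]
width: 0.0169
finger_force: 51.9
```

Request:
jog_arm(plan=[{"slide": [0, 0.01, 0.03], "dr": [0, 0, 0]}, {"slide": [0, 0, 0], "dr": [0, 0, 0]}], newtons=20)

```text
t: 9.6
tool_pos: [0.6005, 0.0964, 0.2459]
tcp_rot: [2.204, 2.238, 0.002]
wrist_force: [0.7, 3.5, 7.4]
width: 0.0172
finger_force: 51.2
```

Request:
jog_arm(plan=[{"slide": [0, 0, 0], "dr": [0, 0, 0]}, {"slide": [0, 0, 0], "dr": [0, 0, 0]}, {"slide": [0, 0, 0], "dr": [0, 0, 0]}], hand=-0.4)

```text
t: 9.9
tool_pos: [0.6002, 0.0961, 0.245]
tcp_rot: [-2.204, -2.238, 0.001]
wrist_force: [0.1, -0.7, -0.0]
width: 0.0256
finger_force: 0.0
```

Request:
jog_arm(plan=[{"slide": [0, 0, 0], "dr": [0, 0, 0]}, {"slide": [0, 0, 0], "dr": [0, 0, 0]}, {"slide": [0, 0, 0], "dr": [0, 0, 0]}], hand=0)

```text
t: 10.2
tool_pos: [0.6003, 0.0962, 0.2452]
tcp_rot: [-2.204, -2.239, 0.0]
wrist_force: [0.4, -0.1, 0.2]
width: 0.0428
finger_force: 0.0
```

```bash
python3 - <<'E'
from h import *
s=sense();print(s['tool_pos'],s['wrist_force'],s['width'])
c=grab('scene')
cv2.imwrite('pics/l5.png',cv2.resize(c['image'][110:240,260:400,::-1],None,fx=4.5,fy=4.5,interpolation=cv2.INTER_CUBIC))
E
```

```text
[0.60025718 0.09623038 0.24520385] [ 0.38512783 -0.10575491  0.17571773] 0.0428020987344498
```

View pics/l5.png

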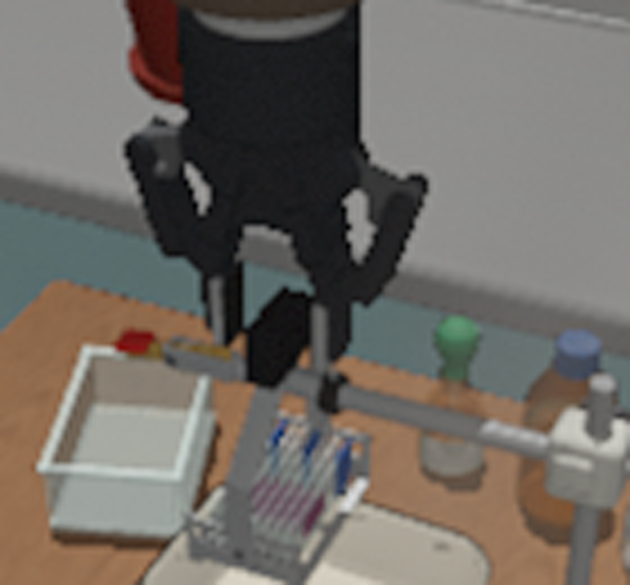

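The carrier hangs by the peak from the rod, with the grip (crop (280,340)) free between the open fingers. Retreating upward, then going to the toggle with the tool turned and closed.

Request:
jog_arm(plan=[{"slide": [0, 0, 0.2], "dr": [0, 0, 0]}, {"slide": [0, 0, 0.5], "dr": [0, 0, 0]}, {"slide": [0, 0, 0.6], "dr": [0, 0, 0]}, {"slide": [0, 0, 0.7], "dr": [0, 0, 0]}, {"slide": [0, 0, 0.8], "dr": [0, 0, 0]}])

```text
t: 10.75
tool_pos: [0.6003, 0.0962, 0.3029]
tcp_rot: [2.204, 2.238, 0.001]
wrist_force: [-1.2, 0.2, 1.1]
width: 0.0428
finger_force: 0.0
```

Request:
jog_arm(plan=[{"slide": [-0.6, 0, 0.2], "dr": [0, 0, 0.5]}, {"slide": [-1, 0, 0], "dr": [0, 0, 0.9]}, {"slide": [-1, 0, 0], "dr": [0, 0, 0.9]}, {"slide": [-1, 0, 0], "dr": [0, 0, 0.9]}, {"slide": [-0.6, -0.08, 0], "dr": [0, 0, 0.9]}])

```text
t: 11.25
tool_pos: [0.5152, 0.0948, 0.3068]
tcp_rot: [1.414, 2.804, 0.001]
wrist_force: [-0.9, 0.1, 1.3]
width: 0.0426
finger_force: 0.0
```

Request:
jog_arm(plan=[{"slide": [0, 0, 0], "dr": [0, 0, 0.9]}, {"slide": [0, 0, 0], "dr": [0, 0, 0.9]}, {"slide": [0, 0, 0], "dr": [0, 0, 0.9]}, {"slide": [0, 0, 0], "dr": [0, 0, 0.9]}, {"slide": [0, 0, 0], "dr": [0, 0, 0.9]}], hand=-1)

```text
t: 11.75
tool_pos: [0.5164, 0.0946, 0.3066]
tcp_rot: [0.407, 3.114, 0.0]
wrist_force: [0.5, 0.3, 0.5]
width: 0.0001
finger_force: 0.0
```

Request:
jog_arm(plan=[{"slide": [0, 0, 0], "dr": [0, 0, 0.9]}, {"slide": [0, 0, 0], "dr": [0, 0, 0.9]}, {"slide": [0, 0, 0], "dr": [0, 0, 0]}, {"slide": [0, 0, 0], "dr": [0, 0, 0]}])

```text
t: 12.15
tool_pos: [0.5163, 0.0946, 0.306]
tcp_rot: [-0.001, 3.141, -0.0]
wrist_force: [-1.3, -0.3, -0.6]
width: -0.0
finger_force: 0.0
```

```bash
python3 - <<'E'
from h import *
s=sense();R=cv2.Rodrigues(s['tcp_rot'])[0];print(s['tool_pos'],np.arctan2(R[1,1],R[0,1]),R[:,2],s['width'],s['wrist_force'],s['joints'])
cv2.imwrite('pics/l6.png',grab('scene')['image'][:,:,::-1])
c=grab('scene');t=grab('top')
for n,q in(('s',c),('t',t)):
    h=cv2.cvtColor(q['image'],cv2.COLOR_RGB2HSV);p=proj(q,[.5231,.095,.208]).astype(int)
    m=(((h[:,:,0]<6)|(h[:,:,0]>174))&(h[:,:,1]>150)&(h[:,:,2]>90));m=m[p[1]-20:p[1]+20,p[0]-20:p[0]+20]
    a=np.argwhere(m);print(n,p,len(a),a.mean(0)[::-1]+p-20 if len(a) else '')
# carrier white/colour cue: grip dark blob in scene near expected top
print(proj(c,[.6,.096,.23]))
E
```

```text
[0.51634793 0.09464782 0.3060206 ] 1.5713146823300645 [ 7.51606029e-04 -9.78988087e-05 -9.99999713e-01] -2.2838904345721793e-05 [-1.2893059  -0.33703958 -0.64591591] [ 3.45343835e-02  3.30360406e-02  1.46583063e+00 -1.24105809e-04
  1.64197820e+00 -1.53678921e+00]
s [288 184] 29 [289.48275862 185.4137931 ]
t [348 233] 0 
[320.63730102 184.81291317]
```

Request:
jog_arm(plan=[{"slide": [0, 0, -0.9], "dr": [0, 0, 0]}, {"slide": [0, 0, -0.9], "dr": [0, 0, 0]}, {"slide": [0, 0, -0.9], "dr": [0, 0, 0]}, {"slide": [0, 0, -0.4], "dr": [0, 0, 0]}, {"slide": [0, 0, 0], "dr": [0, 0, 0]}])

```text
t: 12.8
tool_pos: [0.516, 0.0946, 0.2426]
tcp_rot: [0.006, -3.14, 0.0]
wrist_force: [0.7, 0.3, 0.1]
width: 0.0003
finger_force: 0.0
```

Request:
jog_arm(plan=[{"slide": [0, 0, -0.15], "dr": [0, 0, 0]}, {"slide": [0, 0, -0.15], "dr": [0, 0, 0]}, {"slide": [0, 0, -0.15], "dr": [0, 0, 0]}, {"slide": [0, 0, -0.15], "dr": [0, 0, 0]}, {"slide": [0, 0, -0.15], "dr": [0, 0, 0]}])

```text
t: 13.3
tool_pos: [0.5163, 0.0946, 0.2282]
tcp_rot: [-0.007, 3.141, -0.0]
wrist_force: [0.4, -0.9, 1.5]
width: -0.0001
finger_force: 0.4
```

Request:
jog_arm(plan=[{"slide": [0, 0, -0.2], "dr": [0, 0, 0]}, {"slide": [0, 0, -0.2], "dr": [0, 0, 0]}, {"slide": [0, 0, -0.2], "dr": [0, 0, 0]}, {"slide": [0, 0, -0.2], "dr": [0, 0, 0]}, {"slide": [0, 0, -0.2], "dr": [0, 0, 0]}])

```text
t: 13.8
tool_pos: [0.5162, 0.0946, 0.2079]
tcp_rot: [0.007, -3.141, 0.0]
wrist_force: [-0.3, -0.3, 0.5]
width: -0.0002
finger_force: 0.3
```

Request:
jog_arm(plan=[{"slide": [0, 0, -0.2], "dr": [0, 0, 0]}, {"slide": [0, 0, -0.1], "dr": [0, -0.3, 0]}, {"slide": [0, 0, 0], "dr": [0, -0.3, 0]}, {"slide": [0, 0, 0], "dr": [0, -0.35, 0]}, {"slide": [0, 0, 0], "dr": [0, -0.35, 0]}])

```text
t: 14.3
tool_pos: [0.5162, 0.0946, 0.202]
tcp_rot: [-0.007, 2.945, -0.001]
wrist_force: [-1.5, -0.4, -0.3]
width: -0.0004
finger_force: 0.4
```

Request:
jog_arm(plan=[{"slide": [0.05, 0, 0], "dr": [0, 0, 0]}, {"slide": [0.05, 0, 0], "dr": [0, 0, 0]}, {"slide": [0, 0, 0], "dr": [0, 0, 0]}])

```text
t: 14.6
tool_pos: [0.5186, 0.0946, 0.2022]
tcp_rot: [-0.007, 2.948, -0.001]
wrist_force: [-0.2, -0.5, -0.3]
width: 0.0004
finger_force: 0.4
```

```bash
python3 - <<'E'
from h import *
s=sense();R=cv2.Rodrigues(s['tcp_rot'])[0];print(s['tool_pos'],R[:,2],s['wrist_force'])
for n in('scene',):
    q=grab(n);h=cv2.cvtColor(q['image'],cv2.COLOR_RGB2HSV)
    m=(((h[:,:,0]<6)|(h[:,:,0]>174))&(h[:,:,1]>150)&(h[:,:,2]>60));p=proj(q,[.54,.095,.19]).astype(int)
    a=np.argwhere(m[p[1]-20:p[1]+20,p[0]-20:p[0]+20])[:,::-1]+p-20;print(p,len(a),a.mean(0) if len(a) else '')
    for th in(.9,1.2,1.5): print(th,proj(q,[.5455-.0225*np.cos(th)-.006*np.sin(th),.0953,.205-.0225*np.sin(th)+.006*np.cos(th)]),'top',proj(q,[.5455+.03*np.cos(th),.0953,.205+.03*np.sin(th)]))
    # brass
    b=(h[:,:,0]>14)&(h[:,:,0]<30)&(h[:,:,1]>150);z=np.argwhere(b[p[1]-45:p[1]+25,p[0]-20:p[0]+45])[:,::-1]+[p[0]-20,p[1]-45];print('brass',len(z),z.min(0) if len(z) else'',z.max(0) if len(z) else'')
E
```

```text
[0.51855202 0.0946062  0.20220966] [ 1.92505667e-01 -1.13453080e-04 -9.81295855e-01] [-0.24039893 -0.49194231 -0.32665676]
[296 193] 15 [294.66666667 194.6       ]
0.9 [290.89305487 191.27992607] top [305.15825036 181.47872937]
1.2 [293.01025397 193.60276063] top [301.7793479  178.87691176]
1.5 [295.56091462 195.4555273 ] top [298.06084131 177.14056795]
brass 35 [297 178] [302 197]
```

Request:
jog_arm(plan=[{"slide": [0.05, 0, 0], "dr": [0, 0, 0]}, {"slide": [0.05, 0, 0], "dr": [0, 0, 0]}, {"slide": [0, 0, 0], "dr": [0, 0, 0]}])

```text
t: 14.95
tool_pos: [0.5205, 0.0946, 0.2022]
tcp_rot: [-0.007, 2.947, -0.001]
wrist_force: [-1.3, -0.3, -0.6]
width: 0.0
finger_force: 0.1
```

Request:
jog_arm(plan=[{"slide": [0.05, 0, 0], "dr": [0, 0, 0]}, {"slide": [0.05, 0, 0], "dr": [0, 0, 0]}, {"slide": [0, 0, 0], "dr": [0, 0, 0]}])

```text
t: 15.25
tool_pos: [0.5224, 0.0946, 0.2023]
tcp_rot: [-0.007, 2.947, -0.001]
wrist_force: [-0.9, -0.1, 0.2]
width: 0.0
finger_force: 0.2
```

Request:
jog_arm(plan=[{"slide": [0.05, 0, 0], "dr": [0, 0, 0]}, {"slide": [0, 0, 0], "dr": [0, 0, 0]}])

```text
t: 15.45
tool_pos: [0.523, 0.0947, 0.2021]
tcp_rot: [-0.007, 2.947, -0.001]
wrist_force: [-4.5, -0.6, 0.2]
width: -0.0
finger_force: 2.5
```

Request:
jog_arm(plan=[{"slide": [0.05, 0, 0], "dr": [0, 0, 0]}, {"slide": [0, 0, 0], "dr": [0, 0, 0]}])

```text
t: 15.65
tool_pos: [0.5234, 0.0947, 0.202]
tcp_rot: [-0.007, 2.949, -0.001]
wrist_force: [-14.0, -0.2, 5.1]
width: 0.0003
finger_force: 6.5
```

```bash
cat > tg.py <<'E'
from h import *
s=sense();print(s['tool_pos'],s['wrist_force'])
q=grab('scene');h=cv2.cvtColor(q['image'],cv2.COLOR_RGB2HSV)
m=(((h[:,:,0]<6)|(h[:,:,0]>174))&(h[:,:,1]>150)&(h[:,:,2]>60));p=np.array([296,193])
a=np.argwhere(m[p[1]-20:p[1]+20,p[0]-20:p[0]+20])[:,::-1]+p-20;print(len(a),a.mean(0) if len(a) else '')
b=(h[:,:,0]>14)&(h[:,:,0]<30)&(h[:,:,1]>150)
for y in range(172,204):
    x=np.where(b[y,276:325])[0]
    if len(x): print(y,x+276)
E
python3 tg.py
```

```text
[0.52338436 0.09466623 0.20202917] [-14.02405774  -0.16139396   5.07068583]
18 [296.11111111 195.94444444]
177 [298]
178 [298 299 300]
179 [298 299 300]
180 [298 299 300]
181 [298 299 300]
182 [298 299 300]
183 [298 299 300]
184 [298 299 300]
185 [298 299 300]
186 [299 300]
193 [298 299 300]
194 [298 299 300]
195 [298 300]
196 [298 299 300]
197 [298 299 300]
198 [298 299 300]
```

The hard stop is reached and the toggle stands upright: brass spans rows 177–198 at column 299. Backing off.

Request:
jog_arm(plan=[{"slide": [-0.3, 0, 0], "dr": [0, 0, 0]}, {"slide": [-0.8, 0, 0], "dr": [0, 0, 0]}, {"slide": [-1, 0, 0], "dr": [0, 0, 0]}, {"slide": [-1, 0, 0.5], "dr": [0, 0, 0]}, {"slide": [-0.5, 0, 1], "dr": [0, 0, 0]}])

```text
t: 16.2
tool_pos: [0.4505, 0.0947, 0.2316]
tcp_rot: [-0.007, 2.948, -0.001]
wrist_force: [0.8, 0.4, 0.6]
width: -0.0001
finger_force: 0.0
```

Request:
jog_arm(plan=[{"slide": [0, 0, 1], "dr": [0, 0, 0]}, {"slide": [0, 0, 1], "dr": [0, 0, 0]}, {"slide": [0, 0, 1], "dr": [0, 0, 0]}, {"slide": [0, 0, 0], "dr": [0, 0, 0]}, {"slide": [0, 0, 0], "dr": [0, 0, 0]}])

```text
t: 16.7
tool_pos: [0.4523, 0.0946, 0.2923]
tcp_rot: [-0.007, 2.946, -0.001]
wrist_force: [0.1, 0.2, 0.1]
width: -0.0002
finger_force: 0.0
```

```bash
python3 tg.py; python3 - <<'E'
from h import *
q=grab('scene');v=q['image'].max(2).astype(int)
m=(v<55).astype(np.uint8);mm=np.zeros_like(m);mm[160:215,300:345]=m[160:215,300:345]
k=cv2.connectedComponentsWithStats(mm)
for st,ce in zip(k[2][1:],k[3][1:]):
    if st[4]>10:print(st,ce)
print('grip exp',proj(q,[.6,.096,.245]),proj(q,[.6,.096,.213]),proj(q,[.6,.096,.229]))
f=lambda c:proj(q,c).round(1)
print('under corners',[f([.6+a,.096+b,.117]) for a in(-.03,.03) for b in(-.048,.048)])
q2=grab('scene');import time
print(np.abs(q['image'].astype(int)-q2['image']).sum(2)[160:240,290:350].max())
h=cv2.cvtColor(q['image'],cv2.COLOR_RGB2HSV)
b=(h[:,:,0]>105)&(h[:,:,0]<125)&(h[:,:,1]>130);a=np.argwhere(b[180:230,300:350])[:,::-1]+[300,180];print('blue labels',len(a),a.min(0),a.max(0))
t=grab('top');w=np.zeros((400,640),np.uint8);h=cv2.cvtColor(t['image'],cv2.COLOR_RGB2HSV)
w=(t['image'].max(2)<60);z=np.argwhere(w[150:225,335:362])[:,::-1]+[335,150];print('top dark',len(z),z.min(0),z.max(0),z.mean(0),proj(t,[.6,.096,.245]))
E
```

```text
[0.45229801 0.09463422 0.29229203] [0.11686806 0.24893096 0.07197667]
17 [296. 196.]
177 [298]
178 [298 299 300]
179 [298 299 300]
180 [298 299 300]
181 [298 299 300]
182 [298 299 300]
183 [298 299 300]
184 [298 299 300]
185 [298 299 300]
186 [299 300]
193 [298 299 300]
194 [298 299 300]
195 [298 299 300]
196 [298 300]
197 [298 299 300]
198 [298 300]
[315 174  14  22 228] [321.44298246 184.8377193 ]
[331 194   6   8  28] [332.85714286 197.64285714]
grip exp [320.48867185 178.88984529] [320.80132658 191.35272431] [320.64707783 185.20262758]
under corners [array([300. , 234.8]), array([318.9, 209.3]), array([324.7, 242.8]), array([342.1, 216. ])]
26
blue labels 11 [321 205] [336 211]
top dark 133 [338 163] [360 222] [348.95488722 189.88721805] [349.40378831 191.55785061]
```

```bash
python3 -c "
from plant import close_job
print(close_job())"
```

```text
the job is handed in; nothing more can be done
None
```

The carrier hangs free on the arm between the collar and the toggle, the toggle is pressed to its stop and stands upright across the arm, and the job was handed in at about 17 s with the robot clear of everything.

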